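Hang the electronic pipette in the empty place of the pipette carousel

TASK

One place of the pipette carousel is empty. Turn the carousel by the grip on its top until the empty place clicks in at the front, over the steel stud on the foot; then lift the electronic pipette off its bench rest and, keeping it upright, hang it in that place with its finger rest pointing outwards like the others, pressing it down until it snaps fully home and only then letting go. It is a precision instrument: press gently, never harder than 25 newtons, and leave the things around it where they stand.

Things in the scene. Friction and masses are not known exactly. Their poses are not given: they have to be found in the camera images.
- stand: Fixed grey foot of the pipette carousel, 180 mm wide. Origin: centre of its underside on the carousel's upright axis; z up, -x is the FRONT. A telescopic pillar carries the carousel; its height setting h, anywhere from 0 to 24 mm, is NOT reported, so the seat must be found by feel. Five white cradles, seats 100 mm from the axis, 72 degrees apart; four hold pipettes (tops at z 255 mm + h), one is empty.
- stud (a point): Top of the steel stud that marks the front of the foot, 76 mm along -x of the stand's origin. GRIP of the carousel: grey upright bar on the axis, on top of the hub, 56 mm long, 20 mm wide (grasp it across), from z 200 + h to 252 + h mm; its length lies along the line from the axis to the empty cradle and turns with it.
- carousel (a joint): Turn of the carousel, rad, anticlockwise from above. 0 (or a full turn): empty cradle exactly at the front. Its seat is 100 mm from the stand's axis in direction (stand yaw + pi + this value). A spring detent catches every 72 degrees: within about 0.2 rad of a catch it draws the carousel in when let go; to pass a catch takes about 0.2 N m. Starts from 0.9 to 5.38: turn the shorter way.
- contact (a joint): Two sprung brass charging pins in the empty cradle's floor, m: 0 when empty, about 0.0025 with the pipette fully home. CRADLE: U-shaped floor, top at z 165 + h mm, 7 mm thick, with a 20 mm slot open outwards; side walls 33.6 mm apart inside (46 outside) and back wall, flared rims up to 26 mm above the floor; outer end open but for a 4 mm lip beside the slot, 17 to 21 mm out from the seat.
- ball_left (a joint): Travel, m, of one of two sprung steel balls (12 mm) that stick out 4.5 mm from the empty cradle's side walls, 13 mm above its floor. The collar meets them 18 mm above the floor; about 4 to 7 N downwards pushes them aside (2.7 mm), then they snap in over the collar and hold the pipette down on the floor. Below that the floor is rigid: the force climbs at once.
- pipette_mid (a point): The electronic pipette (0.1 to 0.16 kg), hanging upright on the bench rest: point on its axis half-way up, 112.5 mm above its nose and below its top. z up the pipette, -x towards its finger rest. Tapering shaft up to 17 mm thick, above it a square neck of 16 mm from 22 mm below this point up to the collar.
- collar (a point): Centre of the underside of the pipette's square collar (30 x 30 x 8 mm), 22.5 mm above pipette_mid: this face rests on a cradle's floor, the neck passing down through the slot.
- handle (a point): Where to grasp the pipette: on its axis, 71.5 mm above pipette_mid, 49 mm above the collar's underside. The handle is 26 mm along x, 24 mm along y (grasp across y), from 6 mm to 76 mm above the collar's underside; finger ends must stay 30 mm or more above the collar's underside to clear the cradle's rims. Push button on top reaches 90 mm above the collar's underside.
- finger_rest (a point): Middle of the pipette's finger rest, the hooked tab that sticks out of the handle: 26 mm along -x from the axis, 91 mm above pipette_mid.
- rest: Fixed bench rest: grey foot plate 110 x 84 x 10 mm, white post behind, one plain cradle of the same form (no balls, rims 12 mm above its floor), open to the rest's -x. Origin: underside of the foot, z up. Seat 15 mm along -x of the origin, floor at z 165 mm; the pipette hangs there, finger rest to -x. To free it lift it 13 mm or more, then draw it along -x by 50 mm or more.
- tip_box: Bystander: teal pipette-tip box with clear lid, 90 x 118 x 96 mm, origin under its centre. Leave alone.
- kit_box: Bystander: white reagent carton, 62 x 120 x 85 mm, origin under its centre. Leave alone.
- dropper_a: Bystander: amber dropper bottle, 30 mm across, 78 mm high, origin under its centre. Leave alone.
- dropper_b: Bystander: white dropper bottle, 26 mm across, 71 mm high, origin under its centre. Leave alone.
Not all that is in view belongs to the job. Leave any brown look-alike of the part that bears pipette_mid alone.

How it is judged:
By the outcome, as a careful person would: the job done as asked, in the order asked, and still so for the second after the job is handed in, with the robot touching nothing.
It also fails if it takes over 72 s, if anything falls off the work surface, if the arm or the gripper's body presses on something with over 40 N, if the wrist force passes 120 N, or if a joint passes its speed limit or range.

ROBOT

A 6-joint arm with a two-finger parallel gripper is mounted at the origin on a cart in front of the work surface, level with it; the furniture and walls round the work are solid. World frame = base frame: x ahead of the robot, y to its left, z up, the work surface at z = 0. Lengths are in mm, angles in rad, forces in N, time in s.
With the tool pointing down it reaches from about 350 to 725 mm from the base axis. Payload 6 kg.
Tool frame: the origin (TCP) lies midway between the tips of the shut fingers; the grasp point (between the pads) lies 19 mm behind it; z points along the fingers, y is the direction in which the jaws open and shut (so a half turn about z gives the same grasp; the last joint's range is limited). The gripper opens to 85 mm and grips with 20 to 120 N. Pads are 22 mm wide; open, the fingers measure 114 mm over their backs; the gripper's body (76 mm by 85 mm) begins 54 mm behind the grasp point. The pads swing forward as they close: fully open they stand 13 mm farther back than shut.
Start: joints at [1.491, 0.04, 0.085, 0, -1.615, -0.334], TCP at [241.227, 549.348, 231.261] pointing down, gripper open.
Joint ranges: [-2.56, 2.56], [-1.29, 2.01], [-1.08, 1.49], [-3.29, 1.98], [-2.81, -0.18], [-2.99, 2.99]. Speed limits (rad/s): [2.57, 2.57, 3.01, 3.14, 3.14, 3.14].

INTERFACE

Orientations are given as a rotation vector (axis times angle).
In Python, from workcell import sense, capture, sign_off, boxes_of, place_of gives the robot as it stands. The module is installed in compiled form; this text tells all that it offers.
- The arm moves only by the tool arm_command, never from a script. Its argument "targets" is one flat list of numbers, 4 for each row, row after row: the shift along the tool's x, y, z in m, then the turn about the tool's z in degrees. In form: [dx, dy, dz, spin, dx, dy, dz, spin, ...]. A call has 1 to 5 rows; each row shifts and turns the pose as measured when the row begins, along the tool's axes as they then stand; what a row does not reach is not made up. A row lasts 1/8 s, in which the tool goes at most 62.5 mm and 10.7 degrees, less where a joint would pass 70% of its speed; a pose out of reach is approached as far as the arm can. A call is refused whole if a number of a shift passes 0.0625 or a number of a turn 10.7, either way. A call with a gripper value outside its range is refused whole. "grip" is the closure, from 0 (fully open) to 1 (shut), set as the call begins (left out, the last holds). The fingers move at their own pace and stop on an object; the grip force is fixed at half the most. Time passes only in rows, so rows that do not move let the fingers close. It gives the time, the measured TCP pose, the force and the opening at its end, in the units of the state.
- sense(): the state, without advancing time (a new reading comes with each control period).
- capture(name): name is "side" or "top"; returns a dict with "image" (384x512x3 uint8, blue, green, red), "camera_matrix" (3x3 intrinsics, pixels), "extrinsics" (4x4, takes a point from world to camera coordinates). Camera axes: x right, y up, looking along -z (the intrinsics and any distortion apply to the point x, -y, -z); pixel columns grow to the right and rows downward; lengths in mm; the calibration is good to about 2 mm. A picture is of the moment at which its call begins. There is no depth.
- sign_off(): hands the job in, once; it reports no verdict.
Trained networks look in a picture, given as the dict that the camera call returned (one of the last four; its "shot" number tells which), for a name from the list of things; names that differ only in an ending like _2 or _b are one class to them, and where a whole thing is asked for, a point or a joint stands for the part that bears it (a point fixed in the world has none). Each returns a list of dicts, best first, with "conf" (0 to 1); they miss things now and then, are a little off and sometimes report something else, mostly with a low value. They report only what shows in the picture. A call takes as long as a camera call. They do not tell look-alikes from the thing itself.
- boxes_of(picture, label): "at" ([x, y, z] in mm, in the coordinates of the camera as it stood for that picture, good to about 4 mm: the middle of the surface that is visible of it).
- place_of(picture, label): "at" ([x, y, z] in mm, in the coordinates of the camera as it stood for that picture, good to about 4 mm: a listed point, or the origin of a listed thing).
The state is a dict: "t": time; "joints": joint angles; "qvel": joint speeds; "effort": joint torques, N m; "tool_pos": TCP position; "eef_rot": TCP orientation; "wrist_force": force on the tool from outside, world axes, zero at the start; "wrist_torque": the same for the moment, N m; "width": finger opening in mm.
Only numpy, scipy, OpenCV 4.12 (cv2) and the standard library are available. Lean on these libraries where they do the work, as an engineer would, in place of code of your own. Each camera call takes 0.05 s, during which the arm holds its last target.

## Working session

There is one attempt and no reset: what is moved stays moved. The work goes in short steps, Python scripts to look and compute and a tool call to move; the robot and the scene stay as the last step left them, time stands still between calls to the robot, and variables do not carry over. Pictures are saved under pics/ and viewed, and the job is handed in when it is done.

Besides the shell and the picture viewer there is one more tool, called as name(argument=value, ...) on one line, values as JSON. arm_command: Moves the arm, as the interface text tells. Its arguments: {"type":"object","properties":{"targets":{"type":"array","items":{"type":"number"}},"grip":{"type":"number"}},"required":["targets"]}

```bash
mkdir -p pics
cat > h.py <<'E'
import numpy as np, cv2
from workcell import *
def w(cap,p):
    E=np.array(cap["extrinsics"]); return np.linalg.inv(E)@np.append(p,1)
def W(cap,p): return w(cap,p)[:3]
def px(cap,P):
    E=np.array(cap["extrinsics"]);K=np.array(cap["camera_matrix"]);c=(E@np.append(P,1))[:3]
    u=K@np.array([c[0],-c[1],-c[2]]);return u[:2]/u[2]
E
python3 - <<'E'
from h import *
print(sense())
for n in("side","top"):
    c=capture(n);cv2.imwrite(f"pics/{n}0.png",c["image"]);print(n,[k for k in c],np.round(c["camera_matrix"],1).tolist(),np.round(c["extrinsics"],3).tolist())
    for l in["stand","stud","pipette_mid","collar","handle","finger_rest","rest","tip_box","kit_box","dropper_a"]:
        for d in place_of(c,l)[:4]: print(l,round(d["conf"],2),W(c,d["at"]).round(0),px(c,W(c,d["at"])).round())
E
```

```text
{'t': 0.0, 'joints': array([ 1.49070710e+00,  4.08578962e-02,  8.37985934e-02, -4.73608156e-04,
       -1.61549462e+00, -3.33710337e-01]), 'qvel': array([-2.23713040e-05, -1.90335409e-03, -3.00542675e-04,  7.73119434e-04,
       -9.94996891e-04,  1.12918709e-03]), 'effort': array([-3.74521442e-04, -3.68208182e+01,  3.47426462e+01,  6.93247318e+00,
       -5.35693762e-03,  5.90447243e-06]), 'tool_pos': array([241.03826844, 549.0968534 , 230.24407726]), 'eef_rot': array([ 3.07283209e+00, -6.44964971e-01, -3.87872964e-04]), 'wrist_force': array([0.53333576, 0.84247684, 0.32434956]), 'wrist_torque': array([-0.00155871,  0.01357553,  0.01916225]), 'width': 85.26568052162352}
side ['image', 'camera_matrix', 'extrinsics', 'shot'] [[461.0, 0.0, 257.0], [0.0, 461.0, 187.1], [0.0, 0.0, 1.0]] [[0.415, -0.91, 0.009, -195.132], [0.591, 0.278, 0.757, -472.301], [-0.691, -0.309, 0.653, -1286.363], [0.0, 0.0, 0.0, 1.0]]
stand 0.75 [577. 123.  -0.] [239. 213.]
stud 0.95 [499. 126.  16.] [229. 223.]
pipette_mid 0.82 [ 577. -177.  145.] [319. 208.]
pipette_mid 0.77 [ 499. -288.  112.] [343. 241.]
pipet
[... 691 characters left out ...]
83 [577. 126.  -2.] [232. 201.]
stud 0.58 [500. 123.  17.] [231. 225.]
pipette_mid 0.72 [ 502. -284.  116.] [373. 228.]
pipette_mid 0.52 [ 574. -174.  141.] [336. 200.]
collar 0.76 [ 499. -285.  136.] [375. 228.]
collar 0.75 [ 573. -168.  163.] [335. 198.]
collar 0.26 [404. 333.  -1.] [160. 253.]
handle 0.65 [ 575. -170.  216.] [339. 194.]
handle 0.54 [ 502. -287.  182.] [380. 225.]
finger_rest 0.72 [ 518. -268.  203.] [375. 218.]
finger_rest 0.66 [ 551. -183.  236.] [346. 201.]
rest 0.65 [ 592. -171.   -3.] [327. 203.]
tip_box 0.95 [471. 406.  -2.] [139. 230.]
kit_box 0.66 [753. -43.   0.] [288. 151.]
dropper_a 0.56 [ 407. -286.   -0.] [363. 264.]
dropper_a 0.52 [404. 333.  -2.] [160. 253.]
```

Run:
```python
import cv2
for n in("side","top"):
    i=cv2.imread(f"pics/{n}0.png")
    cv2.imwrite(f"pics/{n}0c.png",cv2.resize(i[120:300,120:400],(784,504),interpolation=cv2.INTER_CUBIC))
```

```text
(no output)
```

View pics/side0c.png

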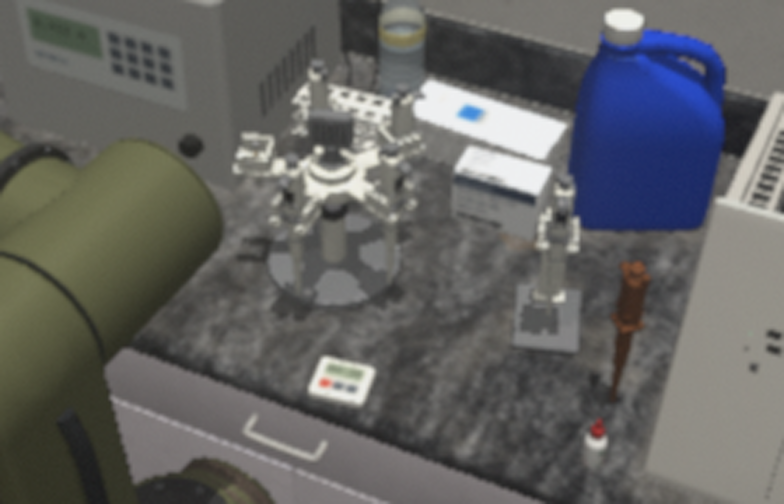

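View pics/top0c.png

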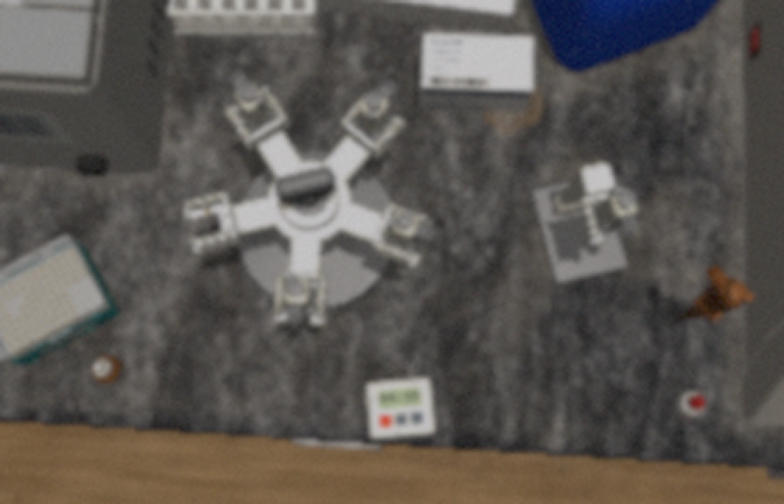

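View pics/top0.png

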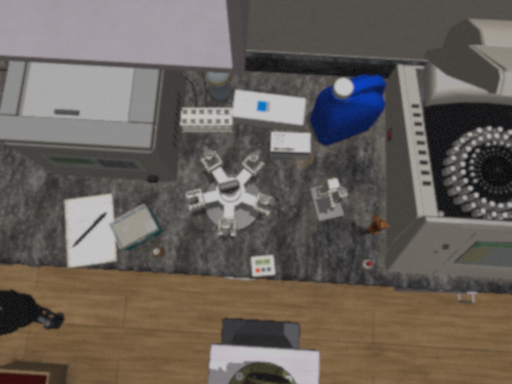

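View pics/side0.png

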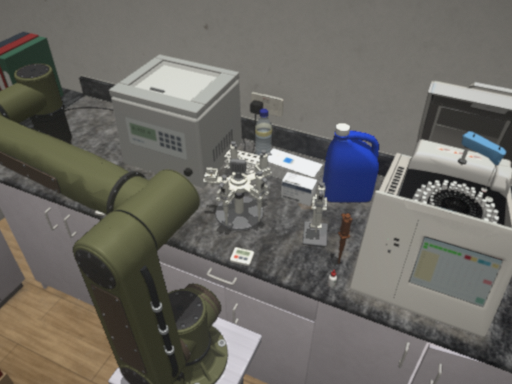

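Run:
```python
from h import *
A={};
for k in range(2):
  for n in("side","top"):
    c=capture(n)
    if k==0: cv2.imwrite(f"pics/{n}1.png",c["image"])
    for l in["stand","stud","collar","handle","finger_rest","rest","pipette_mid"]:
        for d in place_of(c,l)[:3]:
            if d["conf"]>.4: print(n,l,round(d["conf"],2),W(c,d["at"]).round(1))
    i=c["image"]
    if k==0:
      a=(160,150,300,250) if n=="top" else (190,120,290,240)
      b=(300,165,360,230) if n=="top" else (290,170,370,270)
      for t,(x0,y0,x1,y1) in(("car",a),("rest",b)):
        s=min(790//(x1-x0),590//(y1-y0)); cv2.imwrite(f"pics/{n}1{t}.png",cv2.resize(i[y0:y1,x0:x1],None,fx=s,fy=s,interpolation=cv2.INTER_CUBIC)); print(n,t,"scale",s,"origin",x0,y0)
```

```text
side stand 0.96 [578.9 123.9  -0.6]
side stand 0.42 [ 573.3 -175.1  145.1]
side stud 0.75 [499.5 125.6  17.1]
side collar 0.79 [ 576.9 -179.2  165.6]
side collar 0.7 [ 503.7 -281.9  136.4]
side handle 0.76 [ 577.5 -171.   212.3]
side handle 0.62 [ 502.8 -283.9  182.1]
side finger_rest 0.85 [ 549.7 -186.6  237.9]
side finger_rest 0.69 [ 517.5 -270.8  206.9]
side rest 0.9 [ 587.3 -170.4    5.3]
side pipette_mid 0.85 [ 574.7 -174.9  144.2]
side pipette_mid 0.84 [ 500.  -288.8  114.8]
side car scale 4 origin 190 120
side rest scale 5 origin 290 170
top stand 0.8 [572.3 128.5  -0.6]
top stud 0.83 [500.8 128.3  12.7]
top collar 0.65 [ 572.4 -170.2  165.4]
top collar 0.65 [ 498.5 -281.4  137.2]
top handle 0.69 [ 576.1 -169.7  215.1]
top handle 0.68 [ 498.5 -288.1  179.6]
top finger_rest 0.67 [ 520.9 -266.6  203.2]
top finger_rest 0.54 [ 551.7 -183.3  231.5]
top rest 0.65 [ 5.912e+02 -1.691e+02 -4.000e-01]
top pipette_mid 0.7 [ 499.6 -282.4  114.8]
top pipette_mid 0.51 [ 576.7 -175.1  141.4]
top car scale 5 origin 160 150
top rest scale 9 origin 300 165
side stand 0.74 [576.3 123.8  -1.5]
side stud 0.91 [498.9 124.3  15.2]
side collar 0.65 [ 573.2 -177.7  165.7]
side collar 0.53 [ 506.8 -281.7  136.8]
side handle 0.92 [ 503.  -285.1  183.1]
side handle 0.77 [ 576.1 -173.2  213.2]
side finger_rest 0.77 [ 549.1 -184.7  234.1]
side finger_rest 0.63 [ 518.4 -267.2  202.9]
side rest 0.68 [ 589.2 -170.1    5. ]
side pipette_mid 0.86 [ 500.8 -286.4  117.1]
side pipette_mid 0.54 [ 574.2 -175.9  144.9]
top stand 0.91 [578.5 123.3  -3. ]
top collar 0.75 [ 501.  -281.6  136.8]
top collar 0.58 [ 572.8 -170.2  165.3]
top handle 0.69 [ 497.9 -287.5  180.5]
top handle 0.67 [ 576.5 -168.7  218.5]
top finger_rest 0.72 [ 551.5 -181.1  233.9]
top finger_rest 0.72 [ 518.5 -267.   203.2]
top rest 0.63 [ 594.  -170.8   -1.2]
top pipette_mid 0.56 [ 499.  -283.6  117.6]
top pipette_mid 0.52 [ 572.9 -174.7  143.7]
```

View pics/top1car.png

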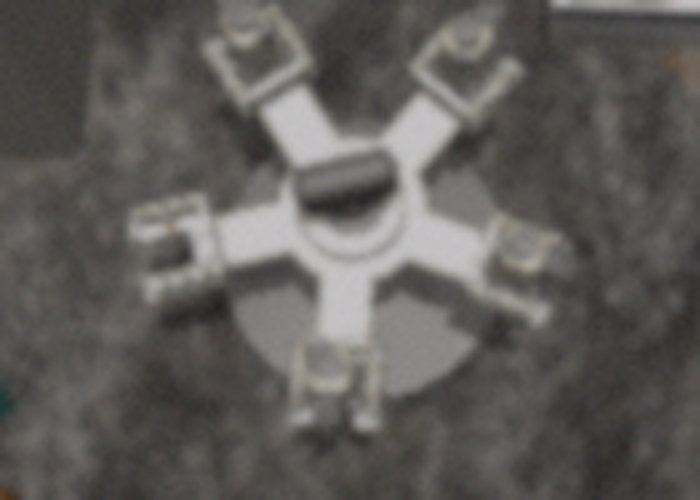

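View pics/top1rest.png

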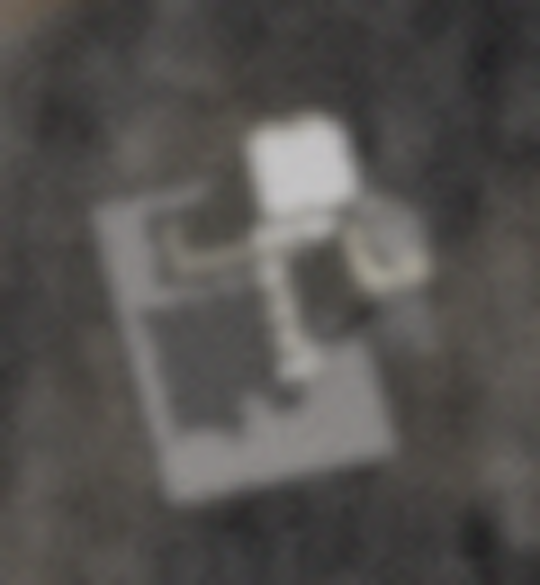

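View pics/side1rest.png

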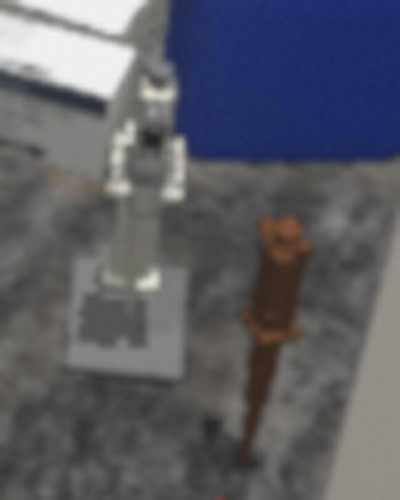

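View pics/side1car.png

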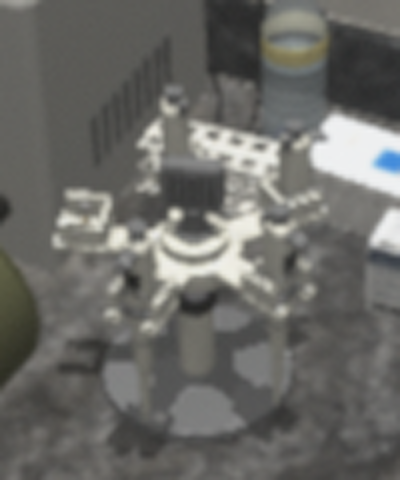

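```bash
cat >> h.py <<'E'
def ray(c,uv):
    E=np.array(c["extrinsics"]);K=np.array(c["camera_matrix"]);d=np.linalg.inv(K)@[uv[0],uv[1],1];d=np.array([d[0],-d[1],-d[2]])
    R=E[:3,:3];o=-R.T@E[:3,3];return o,R.T@d
def atz(c,uv,z):
    o,d=ray(c,uv);return o+d*(z-o[2])/d[2]
def tri(c1,u1,c2,u2):
    o,d=ray(c1,u1);p,e=ray(c2,u2);s=np.linalg.lstsq(np.c_[d,-e],p-o,rcond=None)[0];a=o+s[0]*d;b=p+s[1]*e;return (a+b)/2,np.linalg.norm(a-b)
E
python3 - <<'E'
from h import *
s=capture("side");t=capture("top")
T=lambda x,y:(160+x/5-.4,150+y/5-.4); S=lambda x,y:(190+x/4-.4,120+y/4-.4)
R=lambda x,y:(300+x/9-.45,165+y/9-.45); RS=lambda x,y:(290+x/5-.4,170+y/5-.4)
print("bar top",tri(s,S(193,164),t,T(347,176)))
for z in(165,177,189): print(z,"slot c",atz(t,T(170,250),z).round(1))
for z in(195,205,215): print("walls mid in/out",atz(t,T(211,236),z).round(1),atz(t,T(141,257),z).round(1))
print("bar ends",[atz(t,T(*p),262).round(1) for p in((298,184),(394,166))])
print("rest plate corners",[atz(t,R(*p),10).round(1) for p in((97,208),(170,503),(395,455))])
print("rest side corners",[atz(s,RS(*p),10).round(1) for p in((66,368),(185,378),(185,262))])
for P in((577,125,0),): print(px(t,P),px(s,P))
for a in range(0,360,60):
    pass
E
```

```text
bar top (array([573.85651666, 121.21871777, 249.36058737]), np.float64(0.18217865552204296))
165 slot c [544.9 221.4 165. ]
177 slot c [542.8 219.6 177. ]
189 slot c [540.6 217.8 189. ]
walls mid in/out [548.4 195.6 195. ] [534.7 232.1 195. ]
walls mid in/out [546.5 194.3 205. ] [532.9 230.5 205. ]
walls mid in/out [544.6 193.  215. ] [531.1 228.9 215. ]
bar ends [array([565.3, 145. , 262. ]), array([577.7,  96.9, 262. ])]
rest plate corners [array([ 633.3, -116.7,   10. ]), array([ 531.6, -145.1,   10. ]), array([ 552.8, -221.7,   10. ])]
rest side corners [array([ 526.7, -148.6,   10. ]), array([ 552.7, -226.4,   10. ]), array([ 660.8, -191.3,   10. ])]
[232.12243063 201.2983453 ] [238.47483359 212.85804411]
```

```bash
cat >> h.py <<'E'
from scipy.spatial.transform import Rotation as Ro
def pose():
    s=sense();R=Ro.from_rotvec(s["eef_rot"]).as_matrix();return s,np.array(s["tool_pos"]),R
def yaw(R): return np.degrees(np.arctan2(R[1,0],R[0,0]))
def plan(tgt,yx=None,n=5):
    "rows to tgt; yx = desired yaw of tool x (deg)"
    s,p,R=pose();dy=0 if yx is None else (yx-yaw(R)+180)%360-180
    spin=-dy;tgt=np.array(tgt,float)
    out=[]
    for k in range(n):
        d=R.T@(tgt-p)/(n-k)/1000;out.append([*d.round(4),round(spin/n,2)])
        p=p+(tgt-p)/(n-k);R=R@Ro.from_euler('z',spin/n,degrees=True).as_matrix()
    print("at",s["tool_pos"].round(1),"yaw",round(yaw(pose()[2]),2),"tilt",pose()[2][:,2].round(4),"F",s["wrist_force"].round(2),"T",s["wrist_torque"].round(3),"w",round(s["width"],1),"t",round(s["t"],2),"j6",round(s["joints"][5],2))
    print("dist",np.linalg.norm(tgt-s["tool_pos"]).round(1),"dyaw",round(dy,1));print([float(x) for r in out for x in r])
E
python3 -c "
from h import *
plan((241,549,330),None,2)
plan((577,125,330),-71,10)"
```

```text
at [241.2 549.3 231.3] yaw -23.71 tilt [ 0.e+00 -1.e-04 -1.e+00] F [-0.42  0.53 -1.1 ] T [0.039 0.021 0.033] w 85.6 t 2.8 j6 -0.33
dist 98.7 dyaw 0
[-0.0, 0.0002, -0.0494, 0.0, -0.0, 0.0002, -0.0494, 0.0]
at [241.2 549.3 231.3] yaw -23.71 tilt [ 0.e+00 -1.e-04 -1.e+00] F [-0.42  0.53 -1.1 ] T [0.039 0.021 0.033] w 85.6 t 2.8 j6 -0.33
dist 550.0 dyaw -47.3
[0.0478, 0.0254, -0.0099, 4.73, 0.0497, 0.0213, -0.0099, 4.73, 0.0513, 0.0172, -0.0099, 4.73, 0.0526, 0.0129, -0.0099, 4.73, 0.0534, 0.0085, -0.0099, 4.73, 0.054, 0.0041, -0.0099, 4.73, 0.0541, -0.0004, -0.0099, 4.73, 0.0539, -0.0049, -0.0099, 4.73, 0.0533, -0.0093, -0.0099, 4.73, 0.0524, -0.0137, -0.0099, 4.73]
```

arm_command(targets=[0, 0, -0.05, 0, 0, 0, -0.05, 0])

```text
t: 3.05
tool_pos: [240.7, 548.1, 328.2]
eef_rot: [3.065, -0.643, -0.0]
wrist_force: [0.2, 0.1, 0.7]
width: 85.3
```

arm_command(targets=[0.048, 0.025, 0, 4.7, 0.05, 0.021, 0, 4.7, 0.051, 0.017, 0, 4.7, 0.0525, 0.013, 0, 4.7, 0.0535, 0.0085, 0, 4.7])

```text
t: 3.68
tool_pos: [411.3, 333.6, 333.4]
eef_rot: [2.872, -1.266, 0.002]
wrist_force: [0.8, -0.3, 0.2]
width: 85.6
```

```bash
python3 -c "
from h import *
plan((577,125,320),-71,5)"
```

```text
at [411.3 333.6 333.4] yaw -47.57 tilt [ 3.0e-04 -3.1e-03 -1.0e+00] F [ 0.76 -0.26  0.23] T [ 0.044 -0.096 -0.02 ] w 85.6 t 3.67 j6 -0.32
dist 266.7 dyaw -23.4
[0.0531, 0.0037, 0.0028, 4.69, 0.0533, -0.0007, 0.0028, 4.69, 0.053, -0.005, 0.0028, 4.69, 0.0524, -0.0093, 0.0028, 4.69, 0.0515, -0.0136, 0.0028, 4.69]
```

arm_command(targets=[0.053, 0.0037, 0.001, 4.7, 0.0533, 0, 0.001, 4.7, 0.053, -0.005, 0.001, 4.7, 0.0524, -0.0093, 0.001, 4.7, 0.0515, -0.0136, 0.001, 4.7])

```text
t: 4.3
tool_pos: [579.3, 115.9, 330.3]
eef_rot: [-2.544, 1.842, -0.004]
wrist_force: [-0.3, 0.6, 0.4]
width: 85.4
```

```bash
python3 -c "
from h import *
plan((577,125,320),-71,2)"
```

```text
at [579.3 115.9 330.3] yaw -71.82 tilt [ 2.9e-03 -8.0e-04 -1.0e+00] F [-0.3   0.64  0.4 ] T [ 0.059 -0.103  0.036] w 85.4 t 4.3 j6 -0.22
dist 13.9 dyaw 0.8
[-0.0047, -0.0003, 0.0051, -0.41, -0.0047, -0.0004, 0.0051, -0.41]
```

arm_command(targets=[-0.0095, 0, 0.015, 0, 0, 0, 0.02, 0, 0, 0, 0, 0])

```text
t: 4.68
tool_pos: [578.5, 120.6, 293.2]
eef_rot: [2.536, -1.853, 0.004]
wrist_force: [0.3, -0.5, 0.9]
width: 85.3
```

Run:
```python
from h import *
plan((577,125,230),-71,2)
s=capture("side");cv2.imwrite("pics/s2.png",cv2.resize(s["image"][90:240,170:310],None,fx=4,fy=4,interpolation=cv2.INTER_CUBIC))
```

```text
at [578.5 120.6 293.2] yaw -72.32 tilt [ 0.0013 -0.0023 -1.    ] F [ 0.29 -0.5   0.86] T [-0.034  0.016  0.045] w 85.3 t 4.67 j6 -0.24
dist 63.4 dyaw 1.3
[-0.0024, 0.0, 0.0316, -0.66, -0.0024, 0.0, 0.0316, -0.66]
```

View pics/s2.png

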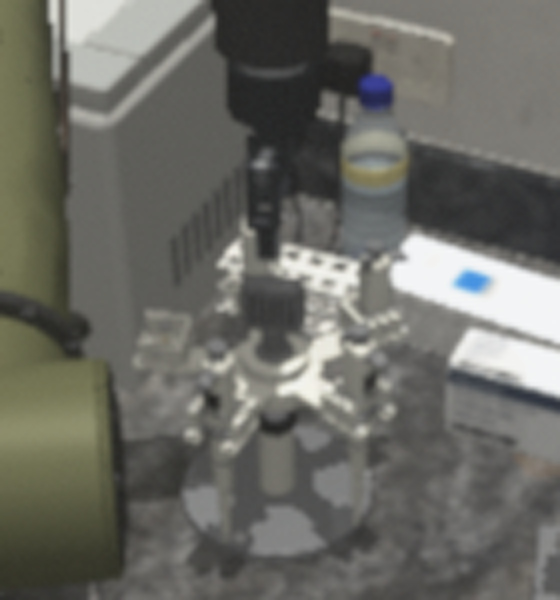

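arm_command(targets=[-0.004, 0, 0.03, -0.7, 0, 0, 0.025, -0.6, 0, 0, 0.012, 0, 0, 0, 0, 0])

```text
t: 5.22
tool_pos: [579.2, 125.4, 232.1]
eef_rot: [-2.553, 1.818, -0.014]
wrist_force: [-0.5, -0.0, 0.4]
width: 85.5
```

Run:
```python
from h import *
plan((577,125,225),-71,1)
```

```text
at [579.2 125.4 232.1] yaw -70.91 tilt [ 1.120e-02  4.000e-04 -9.999e-01] F [-0.5  -0.02  0.41] T [-0.004  0.062  0.046] w 85.5 t 5.22 j6 -0.22
dist 7.4 dyaw -0.1
[-0.0004, 0.0023, 0.007, 0.09]
```

arm_command(targets=[0, 0.002, 0.007, 0, 0, 0, 0, 0, 0, 0, 0, 0, 0, 0, 0, 0], grip=0.55)

```text
t: 5.72
tool_pos: [578.2, 124.9, 228.1]
eef_rot: [-2.55, 1.816, -0.018]
wrist_force: [-0.5, -0.3, 0.7]
width: 38.3
```

Run:
```python
from h import *
plan((577,125,225),-71,1)
```

```text
at [578.2 124.9 228.1] yaw -70.92 tilt [ 0.0157  0.0018 -0.9999] F [-0.52 -0.26  0.67] T [-0.008  0.026 -0.007] w 38.3 t 5.72 j6 -0.22
dist 3.4 dyaw -0.1
[-0.0005, 0.0012, 0.0031, 0.08]
```

arm_command(targets=[0, 0, 0.002, 0, 0, 0, 0, 0, 0, 0, 0, 0], grip=1)

```text
t: 6.1
tool_pos: [575.5, 123.6, 227.3]
eef_rot: [-2.554, 1.82, -0.013]
wrist_force: [1.6, 0.1, -0.8]
width: 19.2
```

Run:
```python
from h import *
plan((577,125,225),-71,1)
```

```text
at [575.5 123.6 227.3] yaw -70.95 tilt [ 9.9e-03 -8.0e-04 -1.0e+00] F [ 1.61  0.08 -0.81] T [ 0.068 -0.344 -0.207] w 19.2 t 6.1 j6 -0.22
dist 3.1 dyaw -0.0
[-0.0008, -0.0018, 0.0023, 0.05]
```

arm_command(targets=[0, 0, 0, -5, 0, 0, 0, -9, 0, 0, 0, -9])

```text
t: 6.48
tool_pos: [575.7, 123.7, 227.6]
eef_rot: [-2.861, 1.283, -0.013]
wrist_force: [-35.6, 13.0, 14.6]
width: 19.0
```

Run:
```python
from h import *
plan((577,125,225),1,5)
```

```text
at [575.7 123.7 227.6] yaw -48.29 tilt [ 0.0101  0.002  -0.9999] F [-35.59  12.95  14.65] T [ 6.92  11.563 -2.111] w 19.0 t 6.47 j6 0.17
dist 3.2 dyaw 49.3
[-0.0, -0.0004, 0.0005, -9.86, 0.0, -0.0004, 0.0005, -9.86, 0.0001, -0.0003, 0.0005, -9.86, 0.0002, -0.0003, 0.0005, -9.86, 0.0002, -0.0003, 0.0005, -9.86]
```

Run:
```python
from h import *
plan((577,125,225),1,5)
s=capture("side");a=cv2.resize(s["image"][100:240,180:300],None,fx=4,fy=4,interpolation=cv2.INTER_CUBIC)
t=capture("top");b=cv2.resize(t["image"][110:250,170:270],None,fx=4,fy=4,interpolation=cv2.INTER_CUBIC)
cv2.imwrite("pics/s3.png",np.hstack([a,b][::-1])[:, :800]);cv2.imwrite("pics/s3b.png",a)
plan((577,125,225),1,5)
```

```text
at [575.7 123.7 227.6] yaw -48.29 tilt [ 0.0101  0.002  -0.9999] F [-35.59  12.95  14.65] T [ 6.92  11.563 -2.111] w 19.0 t 6.47 j6 0.17
dist 3.2 dyaw 49.3
[-0.0, -0.0004, 0.0005, -9.86, 0.0, -0.0004, 0.0005, -9.86, 0.0001, -0.0003, 0.0005, -9.86, 0.0002, -0.0003, 0.0005, -9.86, 0.0002, -0.0003, 0.0005, -9.86]
at [576.3 123.1 227.8] yaw -47.83 tilt [ 1.170e-02 -6.000e-04 -9.999e-01] F [0.75 0.92 0.81] T [-0.406 -0.068  1.911] w 19.2 t 6.58 j6 0.18
dist 3.4 dyaw 48.8
[-0.0002, -0.0004, 0.0006, -9.77, -0.0001, -0.0004, 0.0006, -9.77, -0.0001, -0.0004, 0.0006, -9.77, 0.0, -0.0004, 0.0006, -9.77, 0.0001, -0.0004, 0.0006, -9.77]
```

View pics/s3.png

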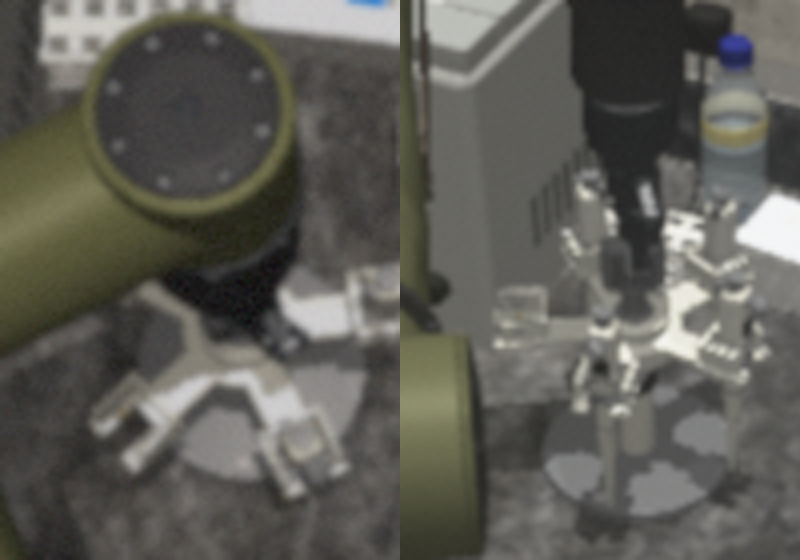

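arm_command(targets=[0, 0, 0, -4, 0, 0, 0, -7, 0, 0, 0, -7, 0, 0, 0, -7, 0, 0, 0, -7])

```text
t: 7.2
tool_pos: [576.4, 124.1, 227.9]
eef_rot: [-3.109, 0.435, -0.019]
wrist_force: [-2.1, 4.3, 2.9]
width: 18.7
```

arm_command(targets=[0, 0, 0, -7, 0, 0, 0, -5, 0, 0, 0, -4, 0, 0, 0, -2, 0, 0, 0, 0])

```text
t: 7.82
tool_pos: [577.8, 124.3, 227.9]
eef_rot: [-3.139, -0.031, -0.023]
wrist_force: [-1.8, -0.4, 0.5]
width: 18.4
```

Run:
```python
from h import *
plan((577,125,225),1,1)
s=capture("side");a=cv2.resize(s["image"][100:240,180:300],None,fx=4,fy=4,interpolation=cv2.INTER_CUBIC)
t=capture("top");b=cv2.resize(t["image"][110:250,170:270],None,fx=4,fy=4,interpolation=cv2.INTER_CUBIC)
cv2.imwrite("pics/s4.png",np.hstack([a,b][::-1])[:, :800])
plan((577,125,225),1,1)
```

```text
at [577.8 124.3 227.9] yaw 1.14 tilt [ 0.0148  0.0026 -0.9999] F [-1.84 -0.38  0.5 ] T [-0.102  0.557 -0.086] w 18.4 t 7.83 j6 1.04
dist 3.1 dyaw -0.1
[-0.0008, -0.0007, 0.0029, 0.14]
at [577.8 124.3 227.9] yaw 1.13 tilt [ 0.0148  0.0028 -0.9999] F [-2.13  0.85  1.74] T [ 0.093  0.715 -0.14 ] w 18.5 t 7.92 j6 1.04
dist 3.1 dyaw -0.1
[-0.0008, -0.0007, 0.0029, 0.13]
```

View pics/s4.png

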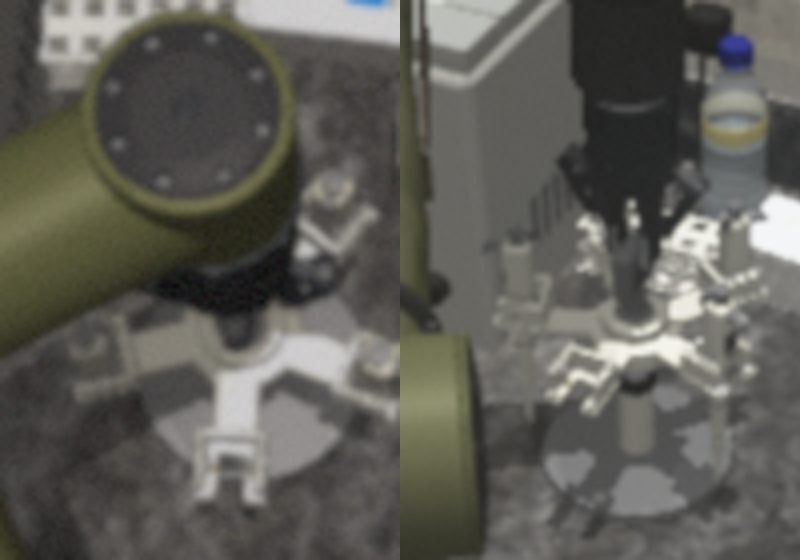

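arm_command(targets=[0, 0, 0, 0, 0, 0, 0, 0, 0, 0, 0, 0], grip=0.35)

```text
t: 8.3
tool_pos: [578.3, 124.2, 227.5]
eef_rot: [-3.139, -0.029, -0.024]
wrist_force: [-0.6, 0.3, -0.5]
width: 55.5
```

arm_command(targets=[0, 0, -0.03, 0, 0, 0, -0.04, 0, 0, 0, -0.04, 0])

```text
t: 8.68
tool_pos: [575.7, 123.6, 336.1]
eef_rot: [3.141, 0.028, 0.014]
wrist_force: [-0.2, 0.1, 0.7]
width: 55.6
```

Run:
```python
from h import *
plan((576,-174,330),17,8)
```

```text
at [575.7 123.6 336.1] yaw 1.02 tilt [ 8.9e-03 -2.0e-04 -1.0e+00] F [-0.2   0.07  0.74] T [ 0.059 -0.042  0.034] w 55.6 t 8.68 j6 1.03
dist 297.7 dyaw 16.0
[-0.0006, 0.0372, 0.0008, -2.0, -0.0019, 0.0372, 0.0008, -2.0, -0.0032, 0.0371, 0.0008, -2.0, -0.0045, 0.0369, 0.0008, -2.0, -0.0058, 0.0367, 0.0008, -2.0, -0.0071, 0.0365, 0.0008, -2.0, -0.0083, 0.0363, 0.0008, -2.0, -0.0096, 0.0359, 0.0008, -2.0]
```

arm_command(targets=[0, 0.037, 0, -2, -0.002, 0.042, 0, -2, -0.003, 0.042, 0, -2, -0.0045, 0.042, 0, -2, -0.006, 0.037, 0, -2])

```text
t: 9.3
tool_pos: [579.8, -80.4, 340.3]
eef_rot: [-3.125, -0.317, -0.027]
wrist_force: [0.7, 0.5, 0.3]
width: 55.7
```

Run:
```python
from h import *
plan((576,-174,300),17,4)
s=capture("side");t=capture("top")
cv2.imwrite("pics/s5.png",cv2.resize(s["image"][100:260,190:350],None,fx=3.5,fy=3.5,interpolation=cv2.INTER_CUBIC))
cv2.imwrite("pics/t5.png",cv2.resize(t["image"][130:260,170:360],None,fx=4,fy=4,interpolation=cv2.INTER_CUBIC))
for n,c in(("s",s),("t",t)):
  for l in["finger_rest","handle","rest","collar"]:
    for d in place_of(c,l)[:2]:
      if d["conf"]>.4: print(n,l,round(d["conf"],2),W(c,d["at"]).round(1))
```

```text
at [579.8 -80.4 340.3] yaw 11.57 tilt [ 0.0168  0.0021 -0.9999] F [0.74 0.48 0.27] T [-0.033 -0.025  0.017] w 55.7 t 9.3 j6 1.57
dist 102.0 dyaw 5.4
[-0.0058, 0.0227, 0.01, -1.36, -0.0063, 0.0226, 0.01, -1.36, -0.0069, 0.0224, 0.01, -1.36, -0.0074, 0.0223, 0.01, -1.36]
s finger_rest 0.9 [ 519.  -267.8  204.4]
s finger_rest 0.83 [ 548.1 -186.3  235.5]
s handle 0.72 [ 498.3 -284.1  184.3]
s handle 0.55 [ 576.9 -172.9  212.1]
s rest 0.64 [ 591.1 -171.1    4. ]
s rest 0.51 [ 578.8 -178.8  166.7]
s collar 0.87 [ 577.2 -177.8  165.2]
s collar 0.75 [ 504.6 -282.6  137.7]
t finger_rest 0.83 [ 519.7 -267.4  204.9]
t finger_rest 0.67 [ 553.2 -185.5  235.1]
t handle 0.75 [ 575.7 -169.2  217.6]
t handle 0.66 [ 499.  -288.7  180.5]
t rest 0.97 [ 587.4 -170.9    1.2]
t collar 0.57 [ 500.6 -281.4  135.3]
t collar 0.51 [ 573.8 -171.9  166.8]
```

View pics/s5.png

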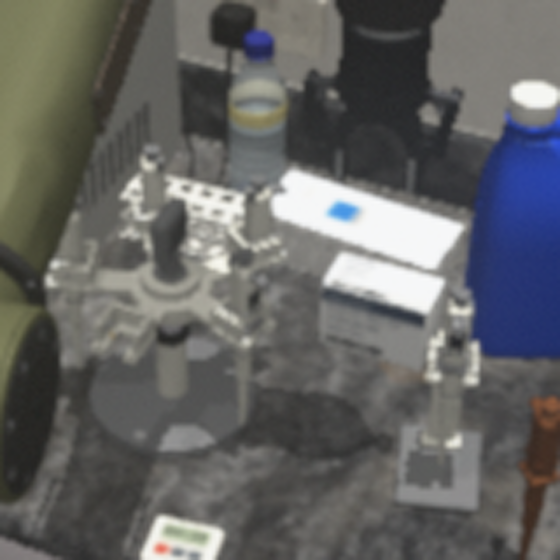

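View pics/t5.png

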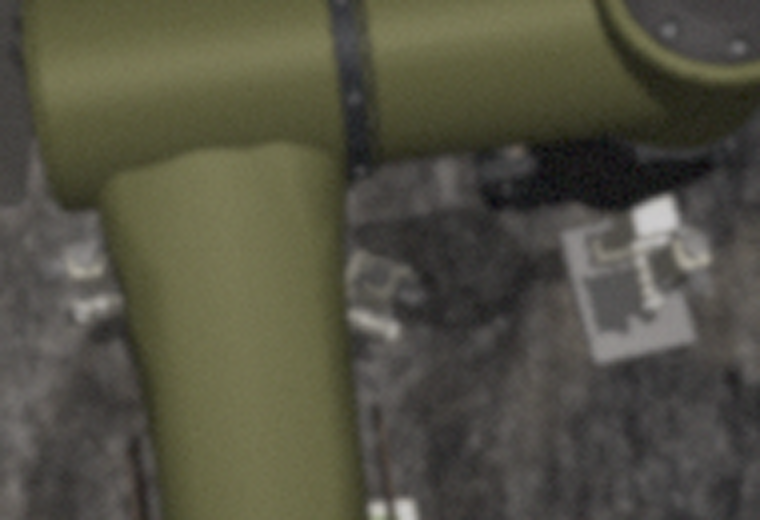

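arm_command(targets=[-0.006, 0.0227, 0.006, -1.5, -0.0065, 0.0227, 0.006, -1.5, -0.007, 0.0225, 0.006, -1.5, -0.0075, 0.0225, 0.006, -1.5, 0, 0, 0, 0], grip=0)

```text
t: 10.42
tool_pos: [576.7, -171.4, 315.1]
eef_rot: [3.102, 0.494, 0.026]
wrist_force: [-0.1, -0.5, 0.3]
width: 85.7
```

Run:
```python
from h import *
plan((575.5,-173.5,270),18,2)
```

```text
at [ 576.7 -171.4  315.1] yaw 18.1 tilt [ 0.0166  0.0026 -0.9999] F [-0.05 -0.53  0.31] T [0.001 0.039 0.014] w 85.7 t 10.43 j6 1.84
dist 45.2 dyaw -0.1
[-0.0012, 0.0007, 0.0226, 0.05, -0.0012, 0.0007, 0.0226, 0.05]
```

arm_command(targets=[-0.001, 0.001, 0.03, 0, -0.001, 0, 0.03, 0, -0.001, 0, 0.03, 0, 0, 0, 0.02, 0, 0, 0, 0, 0])

```text
t: 11.05
tool_pos: [577.4, -168.7, 203.9]
eef_rot: [3.102, 0.498, 0.032]
wrist_force: [0.6, -0.3, -0.2]
width: 85.1
```

Run:
```python
from h import *
plan((575.5,-173.5,198),18,1)
s=capture("side");cv2.imwrite("pics/s6.png",cv2.resize(s["image"][120:260,270:390],None,fx=4,fy=4,interpolation=cv2.INTER_CUBIC))
```

```text
at [ 577.4 -168.7  203.9] yaw 18.24 tilt [ 0.02    0.003  -0.9998] F [ 0.63 -0.34 -0.17] T [0.012 0.024 0.045] w 85.1 t 11.05 j6 1.84
dist 7.8 dyaw -0.2
[-0.0034, 0.0039, 0.0058, 0.24]
```

View pics/s6.png

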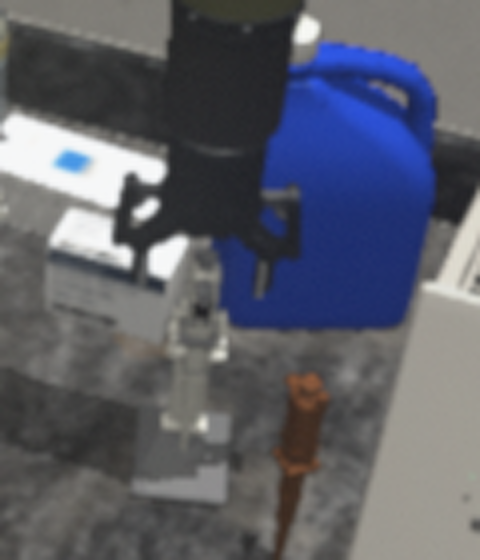

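arm_command(targets=[-0.002, 0.002, 0.007, 0, 0, 0, 0.003, 0, 0, 0, 0, 0], grip=0.5)

```text
t: 11.48
tool_pos: [577.9, -171.3, 197.9]
eef_rot: [3.099, 0.498, 0.041]
wrist_force: [-0.2, -0.2, -0.6]
width: 42.5
```

Run:
```python
from h import *
plan((575.5,-173.5,198),18,1)
```

```text
at [ 577.9 -171.3  197.9] yaw 18.27 tilt [ 0.0264  0.0019 -0.9997] F [-0.19 -0.25 -0.55] T [ 0.008  0.036 -0.067] w 42.5 t 11.47 j6 1.85
dist 3.3 dyaw -0.3
[-0.003, 0.0014, -0.0002, 0.27]
```

arm_command(targets=[-0.003, 0.001, 0, 0, 0, 0, 0, 0], grip=0.62)

```text
t: 11.72
tool_pos: [575.4, -173.4, 198.4]
eef_rot: [3.099, 0.498, 0.043]
wrist_force: [-0.4, 0.4, -0.3]
width: 32.6
```

arm_command(targets=[0, 0, 0, 0, 0, 0, 0, 0, 0, 0, 0, 0], grip=1)

```text
t: 12.1
tool_pos: [575.4, -173.5, 198.7]
eef_rot: [3.099, 0.498, 0.043]
wrist_force: [-0.2, 1.1, 0.1]
width: 23.3
```

Run:
```python
from h import *
plan((575.5,-173.5,198),18,1)
```

```text
at [ 575.4 -173.5  198.7] yaw 18.25 tilt [ 0.0275  0.0018 -0.9996] F [-0.17  1.15  0.09] T [0.051 0.14  0.053] w 23.3 t 12.1 j6 1.85
dist 0.7 dyaw -0.3
[0.0001, 0.0, 0.0007, 0.25]
```

arm_command(targets=[0.0005, 0, -0.01, 0, 0.0005, 0, -0.015, 0, 0, 0, 0, 0])

```text
t: 12.48
tool_pos: [575.7, -173.2, 225.5]
eef_rot: [3.099, 0.498, 0.043]
wrist_force: [0.6, -0.2, -1.6]
width: 23.6
```

Run:
```python
from h import *
plan((575.5,-173.5,223),18,1)
```

```text
at [ 575.7 -173.2  225.5] yaw 18.25 tilt [ 0.0274  0.0018 -0.9996] F [ 0.61 -0.15 -1.6 ] T [-0.03   0.087  0.016] w 23.6 t 12.47 j6 1.85
dist 2.5 dyaw -0.3
[-0.0003, 0.0002, 0.0025, 0.25]
```

arm_command(targets=[-0.02, 0, -0.002, 0, -0.03, 0, -0.002, 0, -0.03, 0, -0.002, 0, 0, 0, 0, 0])

```text
t: 12.98
tool_pos: [497.7, -198.4, 229.1]
eef_rot: [3.1, 0.499, 0.042]
wrist_force: [-0.2, 0.2, -0.9]
width: 23.3
```

Run:
```python
from h import *
plan((430,-100,262),0,5)
s=capture("side");cv2.imwrite("pics/s7.png",cv2.resize(s["image"][120:280,200:380],None,fx=3.5,fy=3.5,interpolation=cv2.INTER_CUBIC))
for l in["finger_rest","handle","collar","pipette_mid"]:
    for d in place_of(s,l)[:2]: print(l,round(d["conf"],2),W(s,d["at"]).round(1))
```

```text
at [ 497.7 -198.4  229.1] yaw 18.29 tilt [ 0.027   0.0027 -0.9996] F [-0.17  0.24 -0.89] T [-0.004  0.009 -0.013] w 23.3 t 12.97 j6 1.9
dist 123.9 dyaw -18.3
[-0.0065, -0.0229, -0.0069, 3.66, -0.008, -0.0224, -0.0069, 3.66, -0.0094, -0.0219, -0.0069, 3.66, -0.0107, -0.0212, -0.0069, 3.66, -0.0121, -0.0205, -0.0069, 3.66]
finger_rest 0.82 [ 473.9 -209.   264.9]
finger_rest 0.64 [ 519.5 -265.2  205.5]
handle 0.64 [ 498.8 -196.4  245.3]
handle 0.53 [ 503.  -284.8  183.7]
collar 0.59 [ 499.1 -204.2  193.7]
collar 0.53 [ 505.5 -282.5  137.6]
pipette_mid 0.89 [ 502.  -283.7  111.7]
pipette_mid 0.51 [ 498.5 -200.4  174.4]
```

View pics/s7.png

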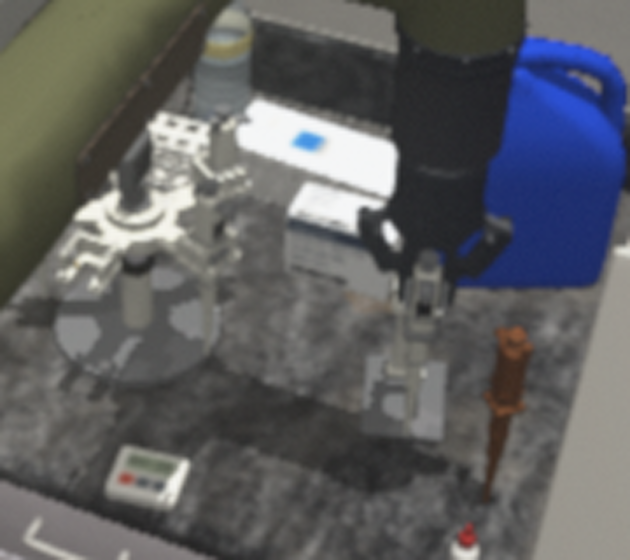

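arm_command(targets=[-0.015, -0.02, -0.008, 3.7, -0.02, -0.025, -0.008, 3.7, -0.024, -0.028, -0.008, 3.7, -0.026, -0.028, -0.005, 3.7, -0.02, -0.03, -0.005, 3.5])

```text
t: 13.85
tool_pos: [371.4, -85.0, 257.0]
eef_rot: [-3.138, 0.018, -0.026]
wrist_force: [-0.4, 1.5, -0.3]
width: 23.5
```

Run:
```python
from h import *
plan((400,124,262),0,6)
```

```text
at [371.4 -85.  257. ] yaw -0.66 tilt [ 0.0167  0.0029 -0.9999] F [-0.37  1.49 -0.28] T [ 0.087 -0.02  -0.001] w 23.5 t 13.85 j6 1.24
dist 211.0 dyaw 0.7
[0.0044, -0.0349, -0.0007, -0.11, 0.0044, -0.0349, -0.0007, -0.11, 0.0045, -0.0349, -0.0007, -0.11, 0.0046, -0.0349, -0.0007, -0.11, 0.0047, -0.0349, -0.0007, -0.11, 0.0047, -0.0348, -0.0007, -0.11]
```

arm_command(targets=[0.005, -0.025, 0, 0, 0.005, -0.025, 0, 0, 0.005, -0.025, 0, 0, 0, 0, 0, 0])

```text
t: 14.35
tool_pos: [387.6, -5.2, 259.1]
eef_rot: [-3.137, 0.011, -0.032]
wrist_force: [-0.2, -0.8, -1.5]
width: 23.5
```

Run:
```python
from h import *
plan((400,124,262),0,3)
s=capture("side");cv2.imwrite("pics/s8.png",cv2.resize(s["image"][130:240,190:290],None,fx=5.4,fy=5.4,interpolation=cv2.INTER_CUBIC))
t=capture("top");cv2.imwrite("pics/t8.png",cv2.resize(t["image"][150:270,170:300],None,fx=5,fy=5,interpolation=cv2.INTER_CUBIC))
cv2.imwrite("pics/t8raw.png",t["image"])
for n,c in(("s",s),("t",t)):
  for l in["stand","stud","collar","handle","finger_rest"]:
    for d in place_of(c,l)[:2]:
      if d["conf"]>.4: print(n,l,round(d["conf"],2),W(c,d["at"]).round(1))
```

```text
at [387.6  -5.2 259.1] yaw -0.41 tilt [ 0.0202  0.0047 -0.9998] F [-0.23 -0.83 -1.51] T [-0.053  0.058 -0.028] w 23.5 t 14.35 j6 1.04
dist 129.8 dyaw 0.4
[0.0038, -0.0431, -0.0007, -0.14, 0.004, -0.0431, -0.0007, -0.14, 0.0041, -0.0431, -0.0007, -0.14]
s stand 0.92 [576.4 121.9  -3.1]
s collar 0.62 [ 503.2 -284.1  137.9]
s collar 0.61 [388.8  -8.  227.3]
s handle 0.77 [389.3  -4.8 272.5]
s handle 0.62 [ 501.9 -285.4  183. ]
s finger_rest 0.9 [ 519.3 -268.8  204.9]
s finger_rest 0.64 [361.7  -9.9 296.3]
t stand 0.63 [575.7 126.4  -5.5]
t stud 0.73 [502.6 123.4  16.8]
t collar 0.63 [ 501.2 -282.5  133.4]
t handle 0.62 [ 500.3 -288.   180.9]
t finger_rest 0.84 [ 519.3 -267.6  203.9]
```

View pics/s8.png

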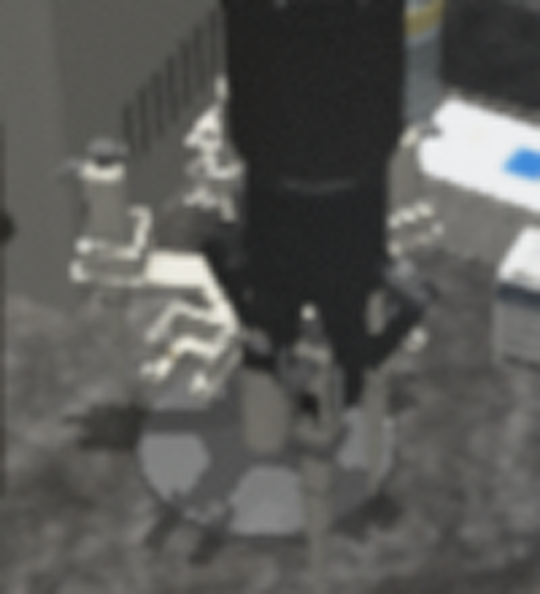

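View pics/t8.png

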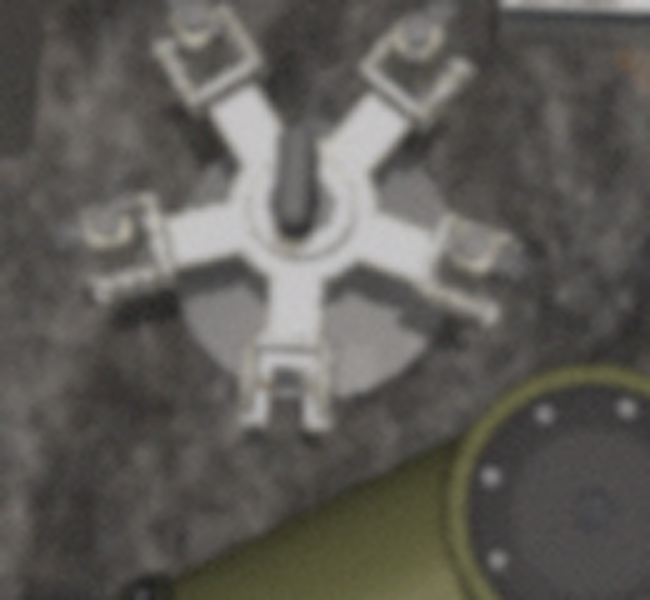

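Run:
```python
from h import *
t=capture("top")
T=lambda x,y:(170+x/5-.4,150+y/5-.4)
for h in(0,8,16):
  print(h,"wall mids",atz(t,T(289.5,345),191+h).round(1),atz(t,T(286.5,425),186+h).round(1),"bar",atz(t,T(297,135),252+h).round(1),atz(t,T(293.5,228),252+h).round(1))
im=cv2.resize(t["image"][150:270,170:300],None,fx=5,fy=5,interpolation=cv2.INTER_CUBIC)
def dr(P,col,h,yaw,ax):
    c,s=np.cos(yaw),np.sin(yaw);Q=[]
    for p in P: Q.append((px(t,(ax[0]+c*p[0]-s*p[1],ax[1]+s*p[0]+c*p[1],p[2]+h))-[170,150]+.4)*5)
    cv2.polylines(im,[np.int32(np.round(Q))],False,col,1)
ax=(577,125);y0=np.radians(0)
for h,col in((0,(0,0,255)),(10,(0,255,0))):
    for sg in(1,-1):
        dr([(-82,sg*16.8,191),(-121,sg*16.8,191)],col,h,y0,ax)
        dr([(-82,sg*23,191),(-121,sg*23,191)],col,h,y0,ax)
        dr([(-100,sg*10,165),(-121,sg*10,165)],col,h,y0,ax)
        dr([(-28,sg*10,252),(28,sg*10,252)],col,h,y0,ax)
a=np.linspace(0,6.28,60);dr([(90*np.cos(x),90*np.sin(x),0) for x in a],(255,0,0),0,0,ax)
cv2.imwrite("pics/t9.png",im)
```

```text
0 wall mids [494.3 122.6 191. ] [452.1 121.4 186. ] bar [594.9 122.7 252. ] [545.9 120.9 252. ]
8 wall mids [493.1 122.1 199. ] [451.2 120.9 194. ] bar [593.  122.1 260. ] [544.3 120.4 260. ]
16 wall mids [492.  121.6 207. ] [450.4 120.4 202. ] bar [591.  121.6 268. ] [542.7 119.8 268. ]
```

View pics/t9.png

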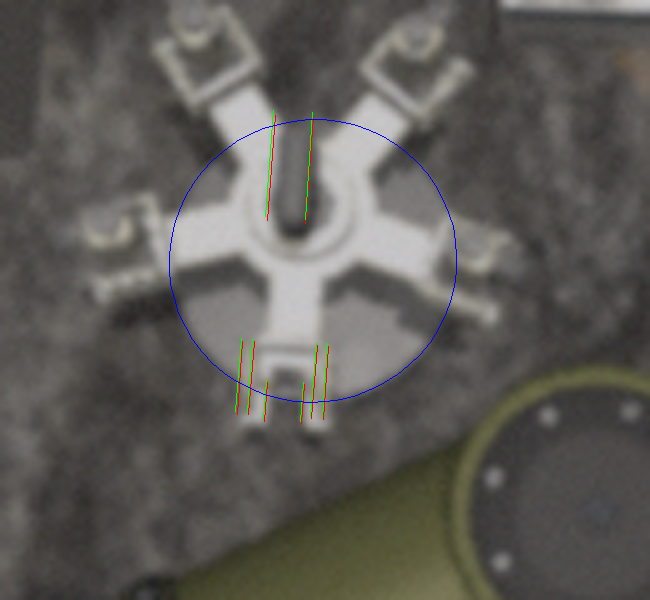

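Run:
```python
from h import *
t=capture("top")
im=cv2.resize(t["image"][158:248,183:274],None,fx=6.5,fy=6.5,interpolation=cv2.INTER_CUBIC)
cv2.imwrite("pics/t10.png",im)
T=lambda x,y:(170+x/5-.4,150+y/5-.4)
for a,b,z in(((161,234),(437,247),180),((231,85),(395,96),190)):
    d=atz(t,T(*b),z)-atz(t,T(*a),z);print(np.degrees(np.arctan2(d[1],d[0]))+90)
```

```text
0.7463895680308781
-0.4579210065443249
```

View pics/t10.png

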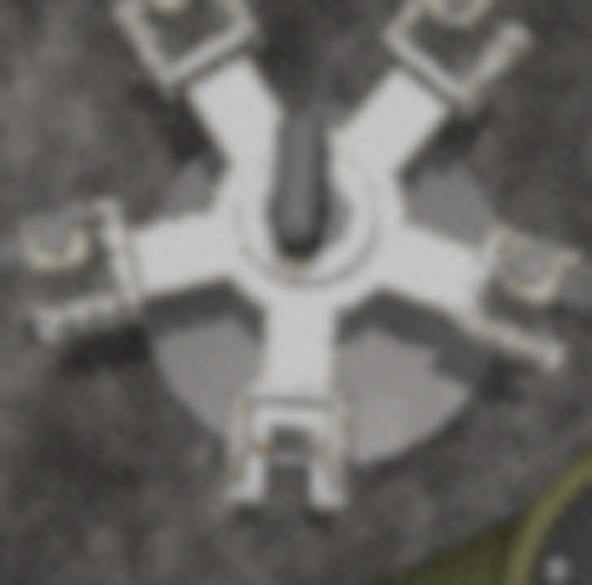

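```bash
cat > fit.py <<'E'
from h import *
from scipy.optimize import minimize
from scipy.ndimage import map_coordinates
ims=[capture("top") for _ in range(3)];t=ims[-1]
g=np.mean([cv2.cvtColor(c["image"],cv2.COLOR_BGR2GRAY).astype(float) for c in ims],0)
E=np.array(t["extrinsics"]);K=np.array(t["camera_matrix"])
r,l=np.meshgrid(np.arange(48,74,1.),np.arange(-26,26.1,1.))
def prof(cx,cy,yw,z,k):
    a=yw+np.pi+k*2*np.pi/5;x=cx+r*np.cos(a)-l*np.sin(a);y=cy+r*np.sin(a)+l*np.cos(a)
    P=np.stack([x,y,np.full_like(x,z),np.ones_like(x)],-1)@E.T
    u=K[0,0]*P[...,0]/-P[...,2]+K[0,2];v=-K[1,1]*P[...,1]/-P[...,2]+K[1,2]
    return map_coordinates(g,[v,u],order=1)
for z in(165,175,185,195):
  def cost(p):
    wgt=np.clip(p[3]/2-np.abs(l),-4,4)/4
    return -sum((prof(p[0],p[1],p[2],z,k)*(wgt-wgt.mean())).mean() for k in range(5))
  best=min((minimize(cost,[575,123,y0,26],method="Nelder-Mead",options=dict(xatol=.01,fatol=1e-4,initial_simplex=np.array([[575,123,y0,26],[580,123,y0,26],[575,128,y0,26],[575,123,y0+.05,26],[575,123,y0,31]]))) for y0 in(-.03,.02)),key=lambda q:q.fun)
  print(z,best.x[:2].round(2),np.degrees(best.x[2]).round(2),best.x[3].round(1),round(best.fun,3))
E
python3 fit.py
```

```text
165 [574.19 123.13] -0.35 28.0 -198.328
175 [572.11 122.44] -0.35 28.0 -197.953
185 [569.97 121.81] -0.37 28.0 -197.259
195 [567.88 121.12] -0.37 28.0 -196.218
```

arm_command(targets=[0.004, -0.04, 0, 0, 0.004, -0.045, 0, 0, 0.004, -0.035, -0.001, 0, 0, 0, 0, 0])

```text
t: 15.7
tool_pos: [400.8, 116.3, 261.4]
eef_rot: [-3.136, 0.019, -0.034]
wrist_force: [0.2, -0.9, -1.9]
width: 23.3
```

Run:
```python
from h import *
plan((475.3,124,260),0,3)
s=capture("side");cv2.imwrite("pics/s11.png",cv2.resize(s["image"][130:240,180:280],None,fx=5.4,fy=5.4,interpolation=cv2.INTER_CUBIC))
```

```text
at [400.8 116.3 261.4] yaw -0.69 tilt [ 0.0218  0.0048 -0.9998] F [ 0.21 -0.88 -1.9 ] T [-0.145  0.135 -0.011] w 23.3 t 15.7 j6 0.78
dist 74.9 dyaw 0.7
[0.0248, -0.0029, 0.001, -0.23, 0.0248, -0.0028, 0.001, -0.23, 0.0248, -0.0027, 0.001, -0.23]
```

View pics/s11.png

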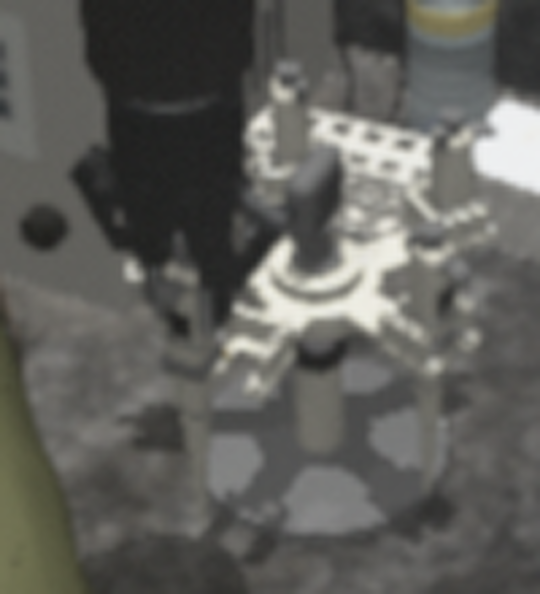

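arm_command(targets=[0.02, -0.003, 0, 0, 0.025, -0.003, 0.001, 0, 0.015, -0.001, 0.001, 0, 0, 0, 0, 0])

```text
t: 16.25
tool_pos: [462.6, 119.9, 262.0]
eef_rot: [-3.134, 0.022, -0.038]
wrist_force: [1.6, 2.4, -0.9]
width: 23.4
```

Run:
```python
from h import *
plan((475.3,124,260),0,2)
s=capture("side");cv2.imwrite("pics/s12.png",cv2.resize(s["image"][130:240,180:280],None,fx=5.4,fy=5.4,interpolation=cv2.INTER_CUBIC))
```

```text
at [462.6 119.9 262. ] yaw -0.83 tilt [ 0.0242  0.0071 -0.9997] F [ 1.62  2.39 -0.93] T [ 0.87  -0.368  0.036] w 23.4 t 16.25 j6 0.87
dist 13.5 dyaw 0.8
[0.0063, -0.0021, 0.0012, -0.41, 0.0063, -0.0021, 0.0012, -0.41]
```

View pics/s12.png

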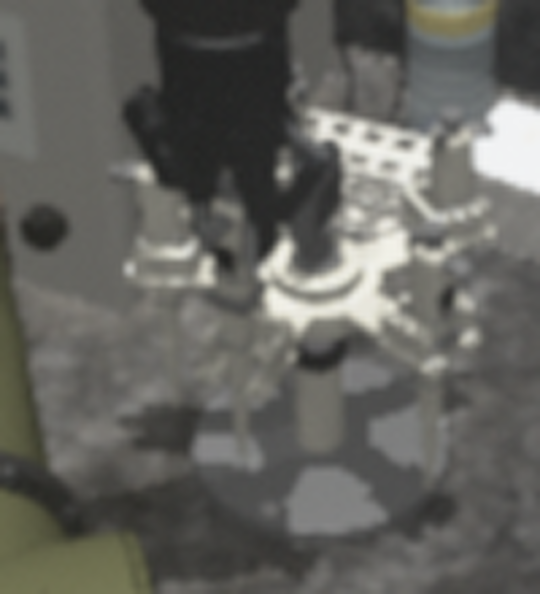

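arm_command(targets=[-0.003, -0.003, 0, -0.4, 0, -0.002, 0, -0.4, 0, 0, 0, 0])

```text
t: 16.68
tool_pos: [458.0, 124.1, 263.2]
eef_rot: [-3.134, -0.001, -0.04]
wrist_force: [0.3, 0.5, -1.9]
width: 23.4
```

Run:
```python
from h import *
plan((475.3,124,260),0,2)
```

```text
at [458.  124.1 263.2] yaw 0.04 tilt [ 0.0253  0.0069 -0.9997] F [ 0.29  0.53 -1.91] T [-0.036  0.068  0.024] w 23.4 t 16.68 j6 0.87
dist 17.6 dyaw -0.0
[0.0086, 0.0001, 0.0018, 0.02, 0.0086, 0.0001, 0.0018, 0.02]
```

arm_command(targets=[0.008, 0, 0.001, 0, 0.006, 0, 0.001, 0, 0, 0, 0, 0])

```text
t: 17.05
tool_pos: [472.8, 124.1, 261.5]
eef_rot: [-3.135, -0.002, -0.04]
wrist_force: [-0.0, -0.2, -1.0]
width: 23.3
```

Run:
```python
from h import *
plan((475.3,124,250),0,2)
```

```text
at [472.8 124.1 261.5] yaw 0.06 tilt [ 0.0255  0.0068 -0.9997] F [-0.02 -0.18 -1.05] T [-0.034  0.114  0.005] w 23.3 t 17.05 j6 0.89
dist 11.8 dyaw -0.1
[0.0011, 0.0001, 0.0058, 0.03, 0.0011, 0.0001, 0.0058, 0.03]
```

arm_command(targets=[0.0015, -0.0015, 0, 0, 0, -0.0015, 0, 0])

```text
t: 17.3
tool_pos: [474.6, 126.7, 261.5]
eef_rot: [-3.136, -0.001, -0.039]
wrist_force: [0.7, -1.7, -1.8]
width: 23.2
```

arm_command(targets=[0, 0.0025, 0, 0, 0, 0.0025, 0, 0])

```text
t: 17.55
tool_pos: [474.5, 121.8, 261.4]
eef_rot: [-3.135, -0.001, -0.039]
wrist_force: [-0.2, -0.5, -1.0]
width: 23.4
```

arm_command(targets=[0, 0.0012, 0, 0])

```text
t: 17.68
tool_pos: [474.5, 120.8, 261.5]
eef_rot: [-3.134, -0.002, -0.04]
wrist_force: [-0.8, 1.3, -2.0]
width: 23.2
```

arm_command(targets=[0, 0.0012, 0, 0])

```text
t: 17.8
tool_pos: [474.5, 120.0, 261.4]
eef_rot: [-3.133, -0.002, -0.04]
wrist_force: [-0.7, 3.0, -0.9]
width: 23.3
```

arm_command(targets=[0.0005, -0.0035, 0.002, 0, 0, 0, 0, 0])

```text
t: 18.05
tool_pos: [475.0, 123.3, 259.4]
eef_rot: [-3.134, -0.002, -0.04]
wrist_force: [-0.4, -0.7, -0.7]
width: 23.6
```

arm_command(targets=[0.0005, 0, 0.005, 0, 0, 0, 0.005, 0, 0, 0, 0, 0])

```text
t: 18.42
tool_pos: [475.7, 123.2, 248.3]
eef_rot: [-3.135, -0.002, -0.039]
wrist_force: [-0.2, 0.0, -0.9]
width: 23.6
```

Run:
```python
from h import *
plan((475.3,123.7,240),0,2)
s=capture("side");cv2.imwrite("pics/s13.png",cv2.resize(s["image"][130:230,190:290],None,fx=5.9,fy=5.9,interpolation=cv2.INTER_CUBIC))
```

```text
at [475.7 123.2 248.3] yaw 0.06 tilt [ 0.0248  0.0065 -0.9997] F [-0.25  0.04 -0.87] T [-0.098  0.072  0.027] w 23.6 t 18.43 j6 0.9
dist 8.3 dyaw -0.1
[-0.0003, -0.0002, 0.0042, 0.03, -0.0003, -0.0002, 0.0042, 0.03]
```

View pics/s13.png

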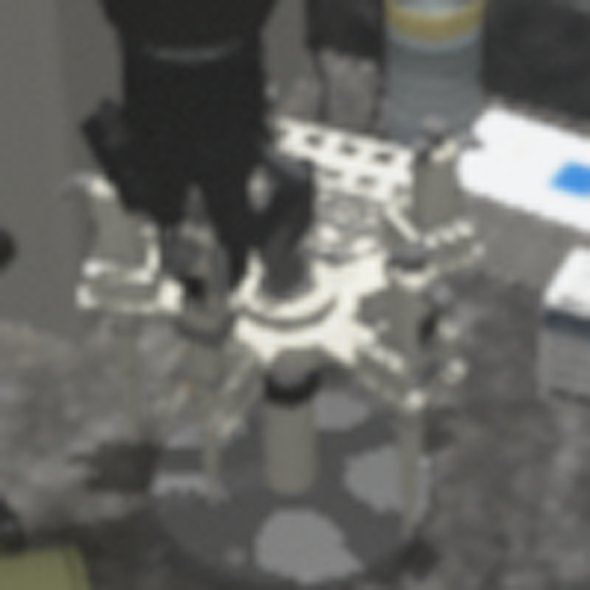

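arm_command(targets=[0, -0.0003, 0.004, 0, 0, 0, 0.004, 0])

```text
t: 18.73
tool_pos: [476.1, 123.6, 240.6]
eef_rot: [-3.134, -0.002, -0.041]
wrist_force: [0.1, -0.0, -0.8]
width: 23.3
```

arm_command(targets=[0, 0, 0.004, 0, 0, 0, 0.003, 0])

```text
t: 18.98
tool_pos: [476.3, 123.6, 232.9]
eef_rot: [-3.134, -0.001, -0.04]
wrist_force: [-0.3, 0.2, -2.2]
width: 23.3
```

arm_command(targets=[-0.0008, 0, 0.003, 0, 0, 0, 0.003, 0])

```text
t: 19.23
tool_pos: [475.5, 123.6, 226.5]
eef_rot: [-3.134, -0.002, -0.04]
wrist_force: [0.1, 0.2, -1.9]
width: 23.4
```

arm_command(targets=[0, 0, 0.003, 0, 0, 0, 0.002, 0])

```text
t: 19.48
tool_pos: [475.7, 123.7, 221.0]
eef_rot: [-3.135, -0.002, -0.04]
wrist_force: [-0.0, -0.2, -0.7]
width: 23.5
```

arm_command(targets=[0, 0, 0.002, 0, 0, 0, 0.0015, 0])

```text
t: 19.73
tool_pos: [475.8, 123.7, 217.3]
eef_rot: [-3.135, -0.002, -0.04]
wrist_force: [0.5, -0.3, -1.3]
width: 23.1
```

arm_command(targets=[0, 0, 0.0015, 0])

```text
t: 19.85
tool_pos: [476.0, 123.8, 216.2]
eef_rot: [-3.134, -0.002, -0.041]
wrist_force: [-0.9, 1.4, 0.8]
width: 23.5
```

arm_command(targets=[0, 0, 0.0015, 0])

```text
t: 19.98
tool_pos: [476.4, 123.9, 215.6]
eef_rot: [-3.134, -0.002, -0.044]
wrist_force: [-1.5, 1.1, 4.8]
width: 23.3
```

arm_command(targets=[0, 0, 0.0015, 0])

```text
t: 20.1
tool_pos: [476.7, 123.9, 215.3]
eef_rot: [-3.133, -0.002, -0.047]
wrist_force: [-1.6, -0.0, 5.5]
width: 23.3
```

arm_command(targets=[0, 0, 0.0015, 0])

```text
t: 20.23
tool_pos: [477.2, 123.8, 215.1]
eef_rot: [-3.133, -0.002, -0.05]
wrist_force: [-3.8, 0.8, 7.0]
width: 23.2
```

Run:
```python
from h import *
plan((475.3,123.7,240),0,2)
s=capture("side");cv2.imwrite("pics/s14.png",cv2.resize(s["image"][130:230,190:290],None,fx=5.9,fy=5.9,interpolation=cv2.INTER_CUBIC))
plan((475.3,123.7,240),0,2)
```

```text
at [477.2 123.8 215.1] yaw 0.06 tilt [ 0.0317  0.0085 -0.9995] F [-3.82  0.76  6.97] T [ 0.163  0.985 -0.03 ] w 23.2 t 20.23 j6 0.9
dist 24.9 dyaw -0.1
[-0.0005, -0.0001, -0.0125, 0.03, -0.0005, -0.0001, -0.0125, 0.03]
at [477.1 123.8 215.1] yaw 0.06 tilt [ 0.0317  0.0086 -0.9995] F [-2.05  0.5   5.41] T [0.171 0.801 0.058] w 23.5 t 20.27 j6 0.9
dist 24.9 dyaw -0.1
[-0.0005, -0.0001, -0.0125, 0.03, -0.0005, -0.0001, -0.0125, 0.03]
```

View pics/s14.png

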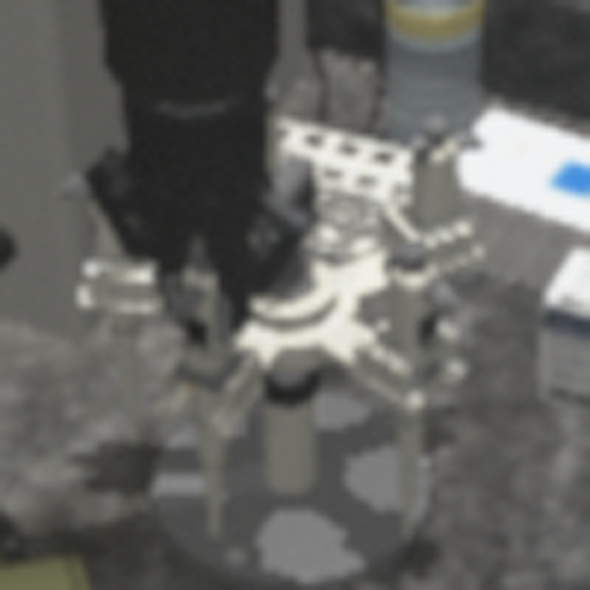

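arm_command(targets=[-0.0015, 0, 0.0015, 0])

```text
t: 20.4
tool_pos: [476.5, 123.8, 215.0]
eef_rot: [-3.132, -0.002, -0.055]
wrist_force: [1.5, 0.0, 4.4]
width: 23.4
```

arm_command(targets=[-0.001, 0, 0.002, 0])

```text
t: 20.52
tool_pos: [476.2, 123.8, 214.1]
eef_rot: [-3.131, -0.002, -0.058]
wrist_force: [0.2, -0.2, 5.2]
width: 23.6
```

Run:
```python
from h import *
plan((475.3,123.7,210),0,2)
```

```text
at [476.2 123.8 214.1] yaw 0.05 tilt [ 0.0373  0.01   -0.9993] F [ 0.17 -0.21  5.23] T [ 0.011 -0.044  0.049] w 23.6 t 20.52 j6 0.89
dist 4.2 dyaw -0.0
[-0.0005, 0.0001, 0.0021, 0.02, -0.0005, 0.0001, 0.0021, 0.02]
```

arm_command(targets=[-0.0008, 0, 0.0025, 0])

```text
t: 20.65
tool_pos: [475.6, 123.9, 211.9]
eef_rot: [-3.131, -0.001, -0.06]
wrist_force: [0.7, 0.0, 0.4]
width: 23.2
```

arm_command(targets=[-0.0005, 0, 0.0025, 0])

```text
t: 20.78
tool_pos: [474.9, 123.9, 208.6]
eef_rot: [-3.131, -0.001, -0.058]
wrist_force: [-0.3, -0.4, 0.6]
width: 23.3
```

Run:
```python
from h import *
plan((475.3,123.7,210),0,2)
```

```text
at [474.9 123.9 208.6] yaw 0.04 tilt [ 0.0373  0.0102 -0.9993] F [-0.31 -0.35  0.56] T [ 0.011 -0.022  0.011] w 23.3 t 20.77 j6 0.89
dist 1.5 dyaw -0.0
[0.0002, 0.0001, -0.0007, 0.02, 0.0002, 0.0001, -0.0007, 0.02]
```

arm_command(targets=[0, 0, 0.002, 0, 0, 0, 0.002, 0])

```text
t: 21.02
tool_pos: [474.4, 123.9, 202.7]
eef_rot: [-3.132, -0.001, -0.054]
wrist_force: [0.6, 0.9, -2.6]
width: 23.5
```

arm_command(targets=[0, 0, 0.0015, 0])

```text
t: 21.15
tool_pos: [474.0, 123.8, 199.9]
eef_rot: [-3.132, -0.001, -0.051]
wrist_force: [0.7, 0.1, -1.4]
width: 23.6
```

arm_command(targets=[0, 0, 0.0015, 0])

```text
t: 21.28
tool_pos: [474.2, 123.8, 198.9]
eef_rot: [-3.133, -0.002, -0.052]
wrist_force: [-3.7, 0.2, 8.6]
width: 23.3
```

arm_command(targets=[0, 0, 0.0015, 0])

```text
t: 21.4
tool_pos: [474.3, 123.6, 198.8]
eef_rot: [-3.133, -0.002, -0.053]
wrist_force: [-5.6, 0.6, 8.1]
width: 23.2
```

arm_command(targets=[0, 0, 0.0022, 0])

```text
t: 21.52
tool_pos: [474.3, 123.5, 198.8]
eef_rot: [-3.132, -0.002, -0.056]
wrist_force: [-6.2, 0.5, 10.5]
width: 23.4
```

arm_command(targets=[0, 0, 0.0028, 0])

```text
t: 21.65
tool_pos: [474.5, 123.3, 198.8]
eef_rot: [-3.132, -0.002, -0.059]
wrist_force: [-7.9, -0.1, 12.7]
width: 23.1
```

Run:
```python
from h import *
plan((475.3,123.7,210),0,2)
s=capture("side");cv2.imwrite("pics/s15.png",cv2.resize(s["image"][130:230,190:290],None,fx=5.9,fy=5.9,interpolation=cv2.INTER_CUBIC))
```

```text
at [474.5 123.3 198.8] yaw 0.08 tilt [ 0.0377  0.0091 -0.9992] F [-7.93 -0.14 12.67] T [0.146 2.922 0.009] w 23.1 t 21.65 j6 0.89
dist 11.2 dyaw -0.1
[0.0006, -0.0003, -0.0056, 0.04, 0.0006, -0.0003, -0.0056, 0.04]
```

View pics/s15.png

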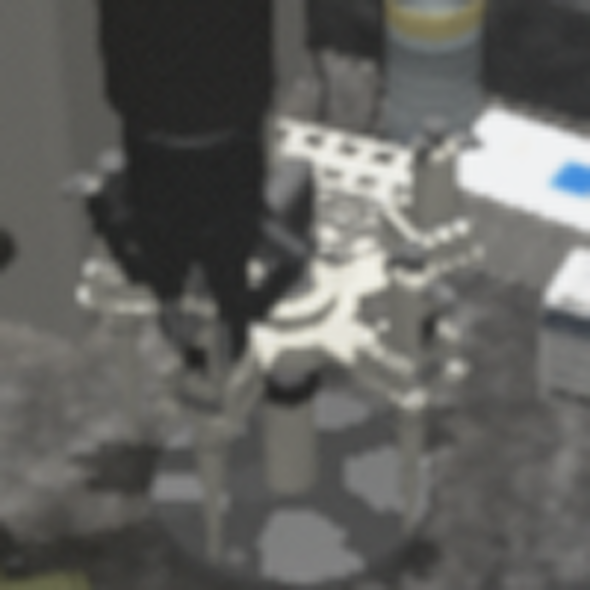

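arm_command(targets=[-0.001, 0, -0.0003, 0, 0, 0, 0, 0])

```text
t: 21.95
tool_pos: [473.5, 123.6, 199.5]
eef_rot: [-3.131, -0.003, -0.06]
wrist_force: [0.3, 0.6, -1.6]
width: 23.3
```

Run:
```python
from h import *
plan((475.3,123.7,210),0,2)
```

```text
at [473.5 123.6 199.5] yaw 0.09 tilt [ 0.0386  0.0101 -0.9992] F [ 0.27  0.56 -1.65] T [ 0.024  0.121 -0.017] w 23.3 t 21.95 j6 0.89
dist 10.7 dyaw -0.1
[0.0011, -0.0001, -0.0052, 0.05, 0.0011, -0.0001, -0.0052, 0.05]
```

arm_command(targets=[0, 0, 0.0018, 0, 0.0003, 0, 0.0025, 0])

```text
t: 22.2
tool_pos: [474.2, 123.1, 198.8]
eef_rot: [-3.131, -0.003, -0.065]
wrist_force: [-9.0, 1.3, 15.7]
width: 23.1
```

arm_command(targets=[0, 0, 0.0015, 0, 0, 0, 0, 0, 0, 0, 0, 0], grip=0.5)

```text
t: 22.58
tool_pos: [474.4, 122.9, 197.0]
eef_rot: [-3.132, -0.003, -0.065]
wrist_force: [-0.2, 0.7, -0.4]
width: 42.4
```

Run:
```python
from h import *
plan((475.3,123.7,260),0,2)
```

```text
at [474.4 122.9 197. ] yaw 0.09 tilt [ 0.0415  0.0092 -0.9991] F [-0.2   0.73 -0.37] T [-0.031  0.147  0.053] w 42.4 t 22.57 j6 0.89
dist 63.1 dyaw -0.1
[0.0018, -0.0007, -0.0315, 0.05, 0.0018, -0.0007, -0.0315, 0.05]
```

arm_command(targets=[0.0005, 0, -0.015, 0, 0.001, 0, -0.03, 0, 0.001, 0, -0.04, 0, 0, 0, -0.04, 0])

```text
t: 23.08
tool_pos: [471.0, 120.9, 324.7]
eef_rot: [-3.135, -0.002, -0.059]
wrist_force: [0.7, 0.4, 0.5]
width: 42.5
```

arm_command(targets=[-0.03, 0.04, 0, 0, -0.03, 0.05, 0, 0, -0.02, 0.05, 0, 0, 0, 0.03, 0, 0, 0, 0, 0, 0])

```text
t: 23.7
tool_pos: [389.7, -53.8, 329.9]
eef_rot: [-3.133, -0.003, -0.077]
wrist_force: [0.7, 0.0, -0.8]
width: 42.4
```

Run:
```python
from h import *
plan((380,-80,300),0,2)
s=capture("side");cv2.imwrite("pics/s16.png",cv2.resize(s["image"][130:240,180:280],None,fx=5.4,fy=5.4,interpolation=cv2.INTER_CUBIC))
t=capture("top");cv2.imwrite("pics/t16.png",cv2.resize(t["image"][150:270,170:300],None,fx=5,fy=5,interpolation=cv2.INTER_CUBIC))
for n,c in(("s",s),("t",t)):
  for l in["collar","handle","finger_rest","tip_box","kit_box","dropper_a","pipette_mid"]:
    for d in place_of(c,l)[:3]:
      if d["conf"]>.4: print(n,l,round(d["conf"],2),W(c,d["at"]).round(1))
```

```text
at [389.7 -53.8 329.9] yaw 0.12 tilt [ 0.0489  0.0074 -0.9988] F [ 0.66  0.03 -0.76] T [-0.019  0.109  0.021] w 42.4 t 23.7 j6 1.18
dist 40.9 dyaw -0.1
[-0.0056, 0.0132, 0.0146, 0.06, -0.0056, 0.0132, 0.0146, 0.06]
s collar 0.77 [477.3 116.6 167.5]
s collar 0.71 [ 504.  -284.5  137.7]
s handle 0.67 [496.9 125.3  16.6]
s handle 0.59 [474.9 123.6 211. ]
s handle 0.59 [ 504.6 -287.1  182.6]
s finger_rest 0.69 [ 519.2 -267.9  202.9]
s finger_rest 0.65 [451.  121.  234.6]
s tip_box 0.52 [473.3 122.8 212.9]
s kit_box 0.74 [ 7.522e+02 -4.290e+01 -6.000e-01]
s dropper_a 0.64 [ 407.3 -288.     4.2]
s pipette_mid 0.74 [474.9 123.3 143.5]
s pipette_mid 0.7 [ 501.7 -286.   113.2]
t collar 0.78 [ 502.7 -280.   138.3]
t collar 0.55 [470.  129.2 162.9]
t handle 0.76 [ 499.9 -286.5  178.3]
t handle 0.61 [474.8 128.2 216.2]
t finger_rest 0.65 [ 519.  -268.9  205. ]
t finger_rest 0.54 [453.5 118.9 233.4]
t tip_box 0.7 [471.8 404.4  -2.3]
t tip_box 0.54 [469.8 126.6 163.5]
t kit_box 0.67 [755.5 -43.2   3.6]
t dropper_a 0.5 [ 406.1 -287.6   -1.3]
t dropper_a 0.44 [4.032e+02 3.348e+02 4.000e-01]
t pipette_mid 0.83 [ 502.  -281.5  113.7]
t pipette_mid 0.52 [472.2 126.6 144. ]
```

View pics/s16.png

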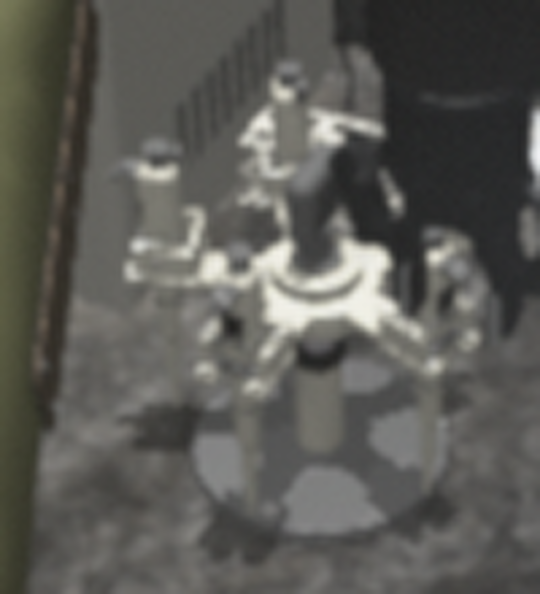

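View pics/t16.png

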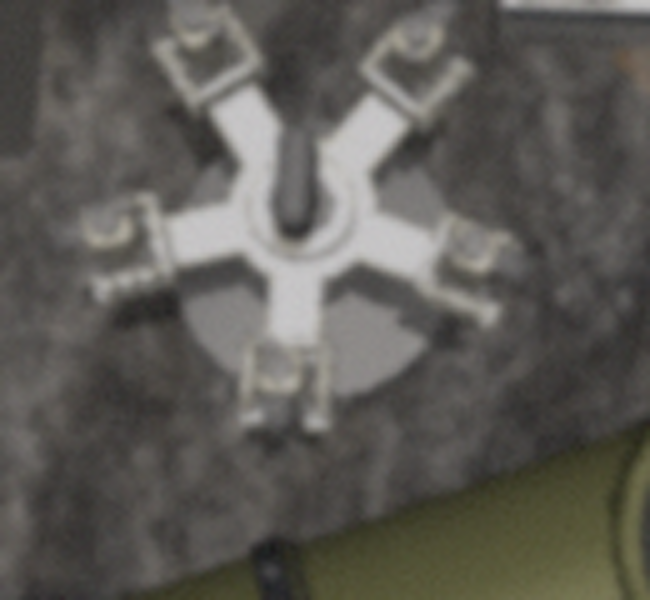

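Run:
```python
from h import *
s=capture("side");t=capture("top")
a=cv2.imread("pics/side1.png");b=s["image"];cv2.imwrite("pics/s17.png",np.hstack([cv2.resize(i[160:230,205:255],None,fx=8,fy=8,interpolation=cv2.INTER_CUBIC) for i in(a,b)]))
a=cv2.imread("pics/top1.png");b2=t["image"]
for n,p,q,(x0,y0,x1,y1) in(("side",cv2.imread("pics/side1.png"),b,(219,175,232,222)),("top",a,b2,(217,216,236,240))):
    P=cv2.GaussianBlur(p,(0,0),.8)[y0:y1,x0:x1].astype(np.float32).mean(2);Q=cv2.GaussianBlur(q,(0,0),.8)[y0:y1,x0:x1].astype(np.float32).mean(2)
    print(n,cv2.phaseCorrelate(P,Q),np.abs(P-Q).mean())
```

```text
side ((0.5632946605875562, 0.3356012462177915), 1.0123999701605904) 2.7817786
top ((0.04646526012405516, -0.016671156274046695), 1.0035091194013754) 1.9086257
```

View pics/s17.png

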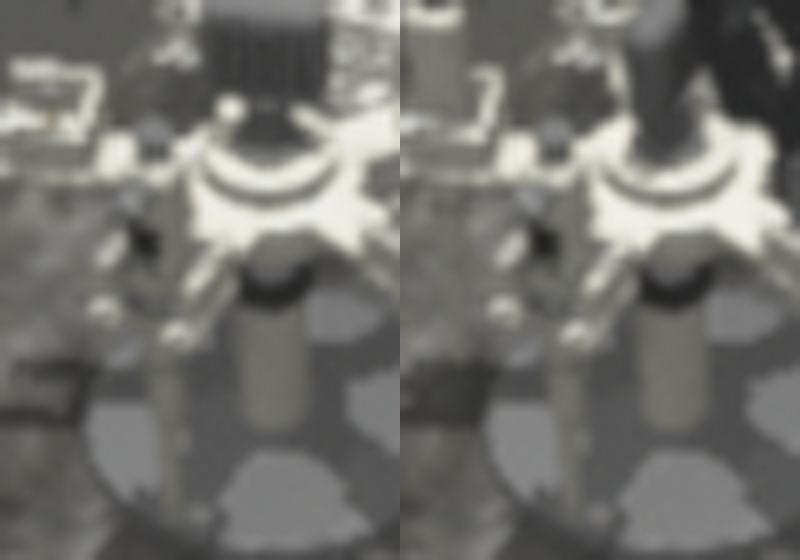

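```bash
python3 -c "
from workcell import *
print(sign_off())"
```

```text
the job is handed in; nothing more can be done
None
```

The job is handed in. The pipette hangs in the carousel's front place, pressed home and released, at about 24 of the 72 seconds. I can't see the verdict.

**Carousel:** I turned it 72° anticlockwise by the grip on top. The next top view showed the empty place at the front. At the first quick turn the wrist read about 40 N; it was back near zero when next read, the carousel was turning freely, and I took the rest slower.

**Pipette:** I took the grey pipette off the bench rest, not the brown look-alike. On the way into the cradle its neck rubbed the slot edge at about 3 N. I then pushed it lightly to each side, again about 3 N, to find the middle, and lowered it.

**Seating:**
- The sprung balls gave way at about 7 to 8 N.
- The floor was met 18 mm lower, which puts the pillar height setting at about 0 mm.
- When I eased off before letting go, the tool rose 0.7 mm. So I pressed again, to about 17 N counting the pipette's weight, and let go from there. All forces are readings at the end of each move, so a short peak in between would not show.

**Last checks:**
- In the top view the pipette sits within 0.1 pixel of where the front pipette hung at the start.
- In the side view the two look the same; the measured shift was about 0.5 pixel, roughly 1 to 2 mm, which I took as noise.
- The finger rest points outwards. The tip box, carton and amber bottle read where they were, and the robot was clear of everything.
- I did not check the white bottle separately or tug the pipette to test the snap, and the charging pins could not be read directly.
- The tool leaned up to about 2.4° during pressing, some 0.8° more than when it took hold of the pipette.

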